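Erect the fold-flat fitting tray and lock it with its tie bar

TASK

Set up the fold-flat fitting tray that is screwed to the counter: swing its three hinged flaps fully upright, and only then lock it with the flat tie bar, which you draw out of its storage slot by the end that sticks out and lay across the tray so that its two eyes go over the tabs of the left and right flaps and it sits fully down in their notches. Leave the orthosis, the caliper and the two hinge joints where they are, and the tray standing closed on all four sides.

Things in the scene. Friction and masses are not known exactly. Their poses are not given: they have to be found in the camera images.
- tray: white tray base screwed to the counter, 110 (x) by 150 (y) by 20 mm thick; origin at the centre of its underside, z up. A fixed 6 mm wall stands along its -x edge (the robot's side), top 85 mm above the counter. Flaps hinge on its +y (left), -y (right) and +x (far) edges. Flaps do not collide with one another.
- flap_left (a joint): left (+y) flap: white 6 mm panel, 110 mm along its hinge at tray y = +75 mm, z 20 mm. 0 = flat outwards, 1.571 = upright at its stop; a stiff hinge keeps it where left. 50 mm high in the middle 56 mm (notch for the bar), 65 mm in the wings beside it. A tab 24 mm wide, 6 mm thick sticks up, ending 92 mm from the hinge. Upright it occupies tray y 75 to 81 mm.
- flap_right (a joint): right (-y) flap: white 6 mm panel, 110 mm along its hinge at tray y = -75 mm, z 20 mm. 0 = flat outwards, 1.571 = upright at its stop; a stiff hinge keeps it where left. 50 mm high in the middle 56 mm (notch for the bar), 65 mm in the wings beside it. A tab 24 mm wide, 6 mm thick sticks up, ending 92 mm from the hinge. Upright it occupies tray y -75 to -81 mm.
- flap_far (a joint): far (+x) flap: white 6 mm panel, 150 mm along its hinge at tray x = +55 mm, z 20 mm. 0 = flat outwards, 1.571 = upright at its stop; a stiff hinge keeps it where left. It is 65 mm high. A tab 24 mm wide, 6 mm thick sticks up, ending 92 mm from the hinge.
- flap_left_tab (a point): centre point of the left flap's tab, where it can be pinched by its 24 mm wide sides: 79 mm from the hinge line, middle of the 6 mm thickness. The fingers can straddle it all the way up.
- flap_right_tab (a point): centre point of the right flap's tab, where it can be pinched by its 24 mm wide sides: 79 mm from the hinge line, middle of the 6 mm thickness. The fingers can straddle it all the way up.
- flap_far_tab (a point): centre point of the far flap's tab, where it can be pinched by its 24 mm wide sides: 79 mm from the hinge line, middle of the 6 mm thickness. The fingers can straddle it all the way up.
- bar: loose aluminium tie bar, 196 (its x) by 46 (its y) by 12 mm thick, about 0.2 kg; origin at the centre of its underside. In each end a rectangular eye right through, 14 mm along x by 34 mm along y, centred 78 mm from the middle. It starts flat in the rack's slot, 34 to 40 mm of one end out. Held by the end it cannot be seated (the wings meet the fingers); hold it by the middle.
- bar_mid (a point): centre of the tie bar (6 mm above its underside)
- tray_seat (a point): where bar_mid is when the bar is fully home: over the tray's centre, 76 mm above the counter (bar's long axis along tray y, underside on the notch bottoms at 70 mm)
- rack: fixed low grey rack, 200 (x) by 110 (y) by 30 mm high, origin at the centre of its underside, with a slot 54 mm wide and 18 mm high along its x, open at the -x face (100 mm from the origin); the bar can only be slid out that way, until its far end is clear of the roof
- orthosis: bystander: carbon-black ankle foot orthosis shell, 0.24 m high, foot plate about 230 mm long; origin under the sole
- caliper: bystander: steel vernier caliper about 200 mm long lying flat on the counter; origin under its beam
- hinge_joint0: bystander: white nylon hinge joint about 110 mm long lying on top of the rack; origin under its knuckle
- hinge_joint1: bystander: a second such hinge joint beside it on the rack

How it is judged:
By the outcome, as a careful person would: the job done as asked, in the order asked, and still so for the second after the job is handed in, with the robot touching nothing.
It also fails if it takes over 72 s, if anything falls off the work surface, if the arm or the gripper's body presses on something with over 40 N, if the wrist force passes 120 N, or if a joint passes its speed limit or range.

ROBOT

A 7-joint arm with a two-finger parallel gripper is mounted at the origin on the work surface. World frame = base frame: x ahead of the robot, y to its left, z up, the work surface at z = 0. Lengths are in mm, angles in degrees, forces in N, time in s.
With the tool pointing down it reaches from about 400 to 875 mm from the base axis. Payload 19.3 kg.
Tool frame: the origin (TCP) lies between the finger pads; the fingertips stand 14 mm ahead of it and the grasp point (between the pads) lies 5 mm behind it; z points along the fingers, y is the line along which they close (so a half turn about z gives the same grasp; the last joint's range is limited). The gripper opens to 85 mm and grips with 20 to 120 N. Pads are 22 mm wide; open, the fingers measure 114 mm over their backs; the gripper's body (76 mm by 85 mm) begins 54 mm behind the grasp point. The pads swing forward as they close: fully open they stand 13 mm farther back than shut.
Start: joints at [65.707, 29.874, -2.08, 91.645, 1.215, 58.505, -6.463], TCP at [216.513, -586.291, 245.291] pointing down, gripper open.
Joint ranges: [-166.77, 166.77], [-17.47, 122.26], [-85.68, 81.53], [9.62, 139.38], [-72.42, 252.41], [9.2, 110.78], [-144.41, 144.41]. Speed limits (degrees/s): [108.29, 108.29, 136.94, 136.94, 172.46, 172.46, 172.46].

INTERFACE

Orientations are given as a 3x3 rotation matrix whose columns are the frame's x, y, z axes.
In Python, from rig import sense, grab_frame, get_calibration, finish_job gives the robot as it stands.
- The arm moves only by the tool drive_tool, never from a script. Its argument "commands" is a list of rows, each a list of 6 numbers: the shift along the tool's x, y, z in mm, then the turn, a rotation vector about the tool's x, y, z in degrees. In form: [[dx, dy, dz, ax, ay, az], ...]. A call has 1 to 5 rows; each row shifts and turns the commanded pose from where the row before left it, along the tool's axes as they then stand; what a row does not reach is not made up. A row lasts 1/12 s, in which the tool goes at most 41.7 mm and 7.16 degrees, less where a joint would pass 70% of its speed; a pose out of reach is approached as far as the arm can. A call is refused whole if a number of a shift passes 41.7 or a number of a turn 7.16, either way. A call with a gripper value outside its range is refused whole. "gripper" is the finger opening in mm, from 0 to 85.4, set as the call begins (left out, the last holds). The fingers move at their own pace and stop on an object; "force" is the grip in N (left out, the last holds). Time passes only in rows, so rows that do not move let the fingers close. It gives the time, the measured TCP pose, the force, the opening and the grip force at its end, in the units of the state.
- sense(): the state, without advancing time (a new reading comes with each control period).
- grab_frame(name): name is "side" or "top"; returns the picture (400x640x3 uint8, red, green, blue); there is no depth.
- get_calibration(name): a dict with "fx", "fy", "cx", "cy" (pixels), "R" (3x3) and "t" (3): a world point X has camera coordinates R X + t. Camera axes: x right, y down, z forward; pixel columns grow to the right and rows downward; lengths in mm; the calibration is good to about 2 mm. A picture is of the moment at which its call begins. get_calibration takes no time and is no camera call.
- finish_job(): hands the job in; it is judged then, once.
The state is a dict: "clock": time; "joint_pos": joint angles; "qd": joint speeds; "tau": joint torques, N m; "ee_pos": TCP position; "eef_rot": TCP orientation; "wrist_force": force on the tool from outside, world axes, zero at the start; "ft_torque": the same for the moment, N m; "gripper_width": opening from 0.0 (shut) to 1.0 (fully open); "gripper_force": force on a finger pad.
Only numpy, scipy, OpenCV 4.12 (cv2) and the standard library are available. Lean on these libraries where they do the work, as an engineer would, in place of code of your own. Each camera call takes 0.05 s, during which the arm holds its last target. There are 200 camera calls.

## Working session

There is one attempt and no reset: what is moved stays moved. The work goes in short steps, Python scripts to look and compute and a tool call to move; the robot and the scene stay as the last step left them, time stands still between calls to the robot, and variables do not carry over. Pictures are saved under pics/ and viewed, at most 10 in all, crops included, and the job is handed in when it is done.

Besides the shell and the picture viewer there is one more tool, called after "Call:" as name(argument=value, ...), one argument or row to a line, values as JSON. drive_tool: Moves the arm, as the interface text tells. Its arguments: {"type":"object","properties":{"commands":{"type":"array"},"gripper":{"type":"number"},"force":{"type":"number"}},"required":["commands"]}

```bash
mkdir -p pics; ls; python3 - <<'E'
from rig import *
import cv2,numpy as np
np.set_printoptions(precision=4,suppress=True)
for n in("top","side"):
    cv2.imwrite(f"pics/{n}0.png",grab_frame(n)[:,:,::-1]); c=get_calibration(n); print(n,c)
    print(-np.array(c["R"]).T@np.array(c["t"]))
print(sense())
E
```

```text
pics
top {'fx': 495.26801011154686, 'fy': 495.26801011154686, 'cx': 326.7328176135134, 'cy': 206.75637644460926, 'R': array([[ 0.0081, -1.    ,  0.0053],
       [-0.9987, -0.0083, -0.0494],
       [ 0.0494, -0.0049, -0.9988]]), 't': array([  28.5345,  624.2898, 1112.1286])}
[ 568.319    39.1499 1141.4302]
side {'fx': 366.0254896894041, 'fy': 366.0254896894041, 'cx': 322.52625095122124, 'cy': 199.55373702732467, 'R': array([[-0.8566, -0.516 ,  0.0021],
       [-0.3838,  0.6343, -0.6711],
       [ 0.3449, -0.5757, -0.7413]]), 't': array([549.7541, 253.9411, 854.5462])}
[273.6019 614.5679 802.7534]
{'clock': 0.1, 'joint_pos': array([65.7075, 29.9066, -2.081 , 91.669 ,  1.2151, 58.5051, -6.4622]), 'qd': array([ 0.0028, -0.0401,  0.08  , -0.1958, -0.0319,  0.0859,  0.0793]), 'tau': array([  0.0041, -92.8503,   1.9841, -37.054 ,   0.0182,   0.0053,
        -0.0001]), 'ee_pos': array([ 216.3985, -586.0441,  244.7836]), 'eef_rot': array([[ 0.9381,  0.3464, -0.0004],
       [ 0.3464, -0.9381,  0.0009],
       [-0.0001, -0.001 , -1.    ]]), 'wrist_force': array([ 0.9033, -0.15  ,  0.5611]), 'ft_torque': array([ 0.0551, -0.0145,  0.0447]), 'gripper_force': 0.0, 'gripper_width': 1.0019970844929529}
```

View pics/top0.png

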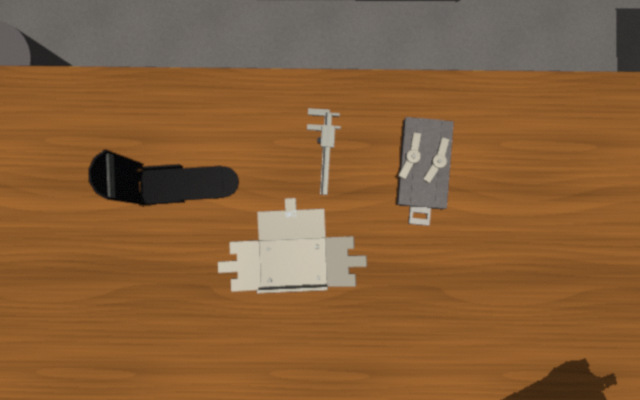

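View pics/side0.png

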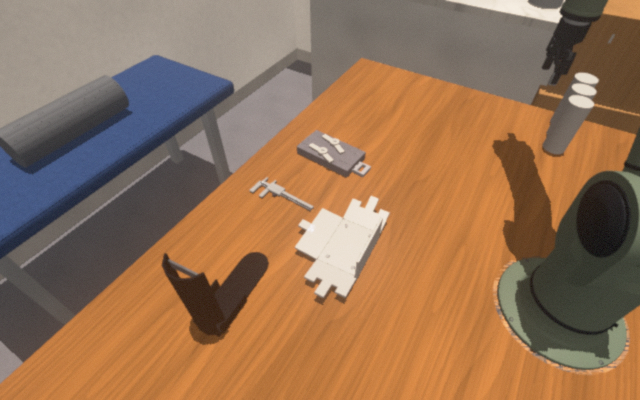

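```bash
python3 - <<'E'
import cv2
a=cv2.imread("pics/top0.png")
t=cv2.resize(a[190:302,212:372],None,fx=5,fy=5,interpolation=cv2.INTER_CUBIC)
r=cv2.resize(a[110:230,395:460],None,fx=5,fy=5,interpolation=cv2.INTER_CUBIC)
cv2.imwrite("pics/t1.png",t);cv2.imwrite("pics/r1.png",r)
E
```

```text
(no output)
```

View pics/t1.png

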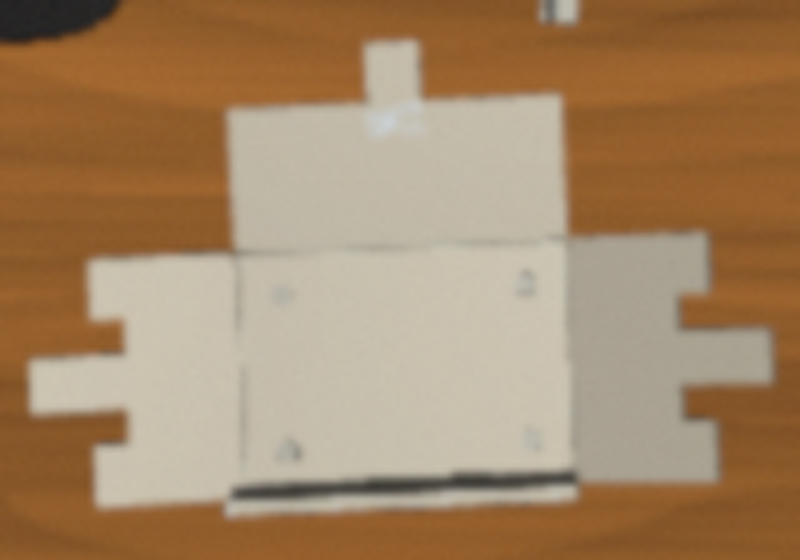

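View pics/r1.png

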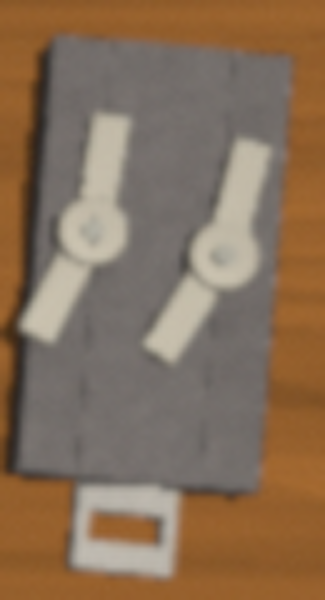

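```bash
cat > h.py <<'E'
from rig import *
import numpy as np
from scipy.optimize import least_squares
np.set_printoptions(precision=2,suppress=True)
def proj(c,X):
    p=np.atleast_2d(X)@np.array(c["R"]).T+c["t"]
    return p[:,:2]/p[:,2:]*[c["fx"],c["fy"]]+[c["cx"],c["cy"]]
def fit(c,L,px,x0):
    L=np.array(L,float)
    def W(p):
        a=np.radians(p[2]); x,y,z=L.T
        return np.c_[p[0]+x*np.cos(a)-y*np.sin(a),p[1]+x*np.sin(a)+y*np.cos(a),z]
    s=least_squares(lambda p:(proj(c,W(p))-px).ravel(),x0); return s.x,s.fun.reshape(-1,2)
E
python3 - <<'E'
from h import *
c=get_calibration("top")
cr=lambda P,o:(np.array(P)+.5)/5-.5+o
tp=cr([(30,362),(33,413),(770,328),(774,383),(365,43),(418,40),(88,262),(97,507),(708,233),(718,482)],(212,190))
L=[(12,167,20),(-12,167,20),(12,-167,20),(-12,-167,20),(147,12,20),(147,-12,20),(55,140,20),(-55,140,20),(55,-140,20),(-55,-140,20)]
t,r=fit(c,L,tp,[450,100,0]);print("tray",t,r)
rp=cr([(50,38),(291,58),(257,492),(15,470)],(395,110))
k,r=fit(c,[(100,55,30),(100,-55,30),(-100,-55,30),(-100,55,30)],rp,[650,-200,0]);print("rack",k,r)
for z in(12,18):
    bp=cr([(70,570),(172,577)],(395,110))
    b,r=fit(c,[(0,23,z),(0,-23,z)],bp,[500,-200,0]);print("bar end",b,r)
    L2=[(0,23,z),(0,-23,z),(13,17,z),(13,-17,z)]
    a=np.radians(k[2]);x,y,_=np.array(L2).T
    W=np.c_[b[0]+x*np.cos(a)-y*np.sin(a),b[1]+x*np.sin(a)+y*np.cos(a),0*x+z]
    print("side",proj(get_calibration("side"),W))
a=np.radians(k[2])
for z in (0,30): 
    x=np.array([-100,-100]);y=np.array([55,-55]);print("rackside",proj(get_calibration("side"),np.c_[k[0]+x*np.cos(a)-y*np.sin(a),k[1]+x*np.sin(a)+y*np.cos(a),0*x+z]))
import cv2
s=cv2.imread("pics/side0.png");cv2.imwrite("pics/s1.png",cv2.resize(s[120:190,290:390],None,fx=8,fy=8,interpolation=cv2.INTER_CUBIC))
E
```

```text
tray [494.81 110.51   2.87] [[ 0.25 -0.55]
 [-0.02 -0.05]
 [ 0.33 -0.04]
 [ 0.02 -0.37]
 [-0.22  0.62]
 [-0.24  0.78]
 [ 0.02 -0.17]
 [-0.19 -0.13]
 [-0.07  0.4 ]
 [ 0.11 -0.47]]
rack [ 725.72 -188.09   -4.61] [[-0.01 -0.69]
 [ 0.06 -0.39]
 [ 0.13  0.5 ]
 [-0.17  0.57]]
bar end [ 585.87 -176.75   -3.46] [[ 0.15  0.01]
 [-0.15 -0.01]]
side [[363.   174.69]
 [370.57 166.52]
 [360.45 171.92]
 [366.08 165.93]]
bar end [ 585.78 -175.6    -3.46] [[ 0.09  0.01]
 [-0.09 -0.01]]
side [[363.02 173.53]
 [370.63 165.34]
 [360.46 170.75]
 [366.11 164.75]]
rackside [[346.31 177.98]
 [364.62 158.95]]
rackside [[346.8  170.98]
 [365.43 151.95]]
```

View pics/s1.png

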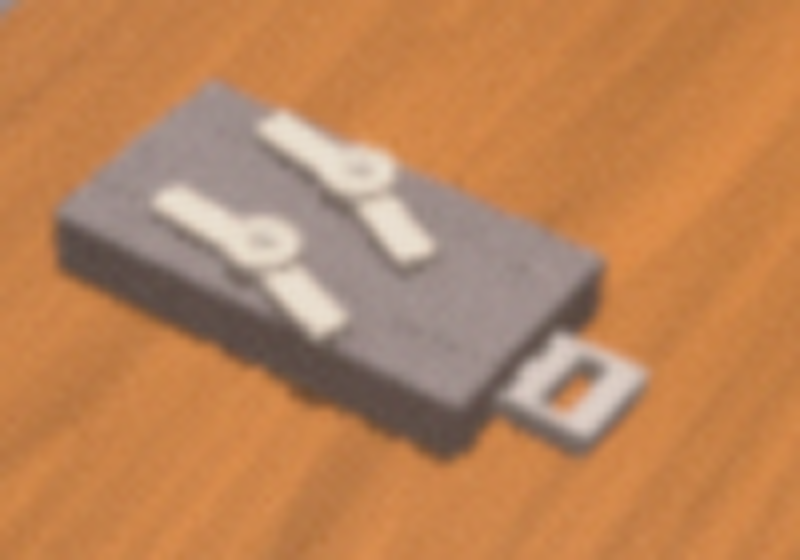

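Call:
drive_tool(
  commands=[
    [12,-11,4,0,0,0],
    [25,-22,8,0,0,0],
    [25,-22,8,0,0,0],
    [25,-22,8,0,0,0],
    [25,-22,8,0,0,0],
  ],
  gripper=45,
  force=40,
)

```text
clock: 0.52
ee_pos: [287.5, -453.1, 208.7]
eef_rot: [[0.938, 0.346, -0.0], [0.346, -0.938, 0.0], [-0.0, -0.0, -1.0]]
wrist_force: [0.9, -0.5, -0.2]
gripper_width: 0.526
gripper_force: 0.0
```

Call:
drive_tool(
  commands=[
    [25,-23,8,0,0,0],
    [25,-23,8,0,0,0],
    [25,-23,8,0,0,0],
    [25,-23,8,0,0,0],
    [25,-23,8,0,0,0],
  ],
)

```text
clock: 0.93
ee_pos: [365.0, -301.9, 168.9]
eef_rot: [[0.938, 0.346, -0.0], [0.346, -0.938, 0.0], [-0.0, -0.0, -1.0]]
wrist_force: [0.9, -1.4, -0.3]
gripper_width: 0.527
gripper_force: 0.0
```

Call:
drive_tool(
  commands=[
    [25,-23,8,0,0,0],
    [25,-23,8,0,0,0],
    [25,-23,8,0,0,0],
    [25,-23,8,0,0,0],
    [25,-23,8,0,0,0],
  ],
)

```text
clock: 1.35
ee_pos: [442.5, -150.7, 128.9]
eef_rot: [[0.938, 0.346, -0.0], [0.346, -0.938, 0.0], [-0.0, -0.0, -1.0]]
wrist_force: [1.5, -0.1, 0.6]
gripper_width: 0.529
gripper_force: 0.0
```

Call:
drive_tool(
  commands=[
    [25,-23,8,0,0,0],
    [25,-23,8,0,0,0],
    [25,-23,8,0,0,0],
    [12,-11,4,0,0,0],
    [0,0,0,0,0,-6.6],
  ],
)

```text
clock: 1.77
ee_pos: [497.2, -42.6, 100.3]
eef_rot: [[0.891, 0.455, -0.001], [0.455, -0.891, 0.002], [0.0, -0.002, -1.0]]
wrist_force: [-1.0, 0.3, -0.0]
gripper_width: 0.525
gripper_force: 0.0
```

Call:
drive_tool(
  commands=[
    [0,0,0,0,0,-6.6],
    [0,0,0,0,0,-6.6],
    [0,0,0,0,0,-6.6],
    [0,0,0,0,0,-6.6],
    [0,0,0,0,0,-6.6],
  ],
)

```text
clock: 2.18
ee_pos: [495.9, -47.1, 101.1]
eef_rot: [[0.497, 0.868, -0.0], [0.868, -0.497, 0.0], [-0.0, -0.0, -1.0]]
wrist_force: [-1.2, -0.0, -0.4]
gripper_width: 0.531
gripper_force: 0.0
```

Call:
drive_tool(
  commands=[
    [0,0,0,0,0,-6.6],
    [0,0,0,0,0,-6.6],
    [0,0,0,0,0,-6.6],
    [0,0,0,0,0,-6.6],
    [0,0,0,0,0,-6.6],
  ],
)

```text
clock: 2.6
ee_pos: [495.9, -47.1, 101.1]
eef_rot: [[-0.056, 0.998, -0.0], [0.998, 0.056, 0.0], [0.0, -0.0, -1.0]]
wrist_force: [0.1, -0.3, -0.3]
gripper_width: 0.529
gripper_force: 0.0
```

```bash
cat >> h.py <<'E'
def delta(x,y,z,yaw=None):
    s=sense();R=s["eef_rot"];d=R.T@(np.array([x,y,z])-s["ee_pos"])
    psi=np.degrees(np.arctan2(R[1,0],R[0,0]))
    print("t",s["clock"],"pos",s["ee_pos"],"yaw",psi,"tz",R[:,2],"F",s["wrist_force"],"w",s["gripper_width"]*85.4,"gf",s["gripper_force"],"j7",s["joint_pos"][6]);print("tool delta",d,"az",None if yaw is None else -(yaw-psi))
E
python3 -c "
from h import *
delta(502.6,-46.3,18,92.87)"
```

```text
t 2.6 pos [495.9  -47.11 101.14] yaw 93.1924021341639 tz [-0.  0. -1.] F [ 0.1  -0.32 -0.35] w 45.2067187026991 gf 0.0 j7 -20.3767833637215
tool delta [ 0.43  6.76 83.14] az 0.3224021341638945
```

Call:
drive_tool(
  commands=[
    [0,7,20,0,0,0],
    [0,0,30,0,0,0],
    [0,0,23,0,0,0],
    [0,0,10,0,0,0],
    [0,0,0,0,0,0],
  ],
)

```text
clock: 3.02
ee_pos: [501.8, -46.5, 16.5]
eef_rot: [[-0.051, 0.999, -0.003], [0.999, 0.051, 0.0], [0.0, -0.003, -1.0]]
wrist_force: [0.1, -0.3, -0.1]
gripper_width: 0.53
gripper_force: 0.0
```

Call:
drive_tool(
  commands=[
    [0,0,0,0,0,0],
    [0,0,0,0,0,0],
    [0,0,0,0,0,0],
    [0,0,0,0,0,0],
  ],
  gripper=15,
  force=35,
)

```text
clock: 3.35
ee_pos: [504.2, -46.6, 19.5]
eef_rot: [[-0.05, 0.999, 0.003], [0.999, 0.05, 0.0], [0.0, 0.003, -1.0]]
wrist_force: [3.7, 1.0, 0.8]
gripper_width: 0.258
gripper_force: 34.1
```

```bash
python3 - <<'E'
from h import *
import cv2
delta(502.6,-46.3,18,92.87)
# arc table: pinch at r=82,z=17 (3mm below hinge line at flat)
p=np.array([82,-3.]);prev=p
for k in range(1,13):
    a=np.radians(90/12*k);q=np.array([82*np.cos(a)+3*np.sin(a),82*np.sin(a)-3*np.cos(a)])
    print(k,"in",round(prev[0]-q[0],1),"up",round(q[1]-prev[1],1));prev=q
E
```

```text
t 3.35 pos [504.19 -46.64  19.54] yaw 92.860643538626 tz [ 0.  0. -1.] F [3.73 1.03 0.75] w 22.05424041577982 gf 34.123817682266235 j7 -26.030981546896683
tool delta [ 0.42 -1.58  1.53] az -0.00935646137401136
1 in 0.3 up 10.7
2 in 1.7 up 10.6
3 in 3.1 up 10.3
4 in 4.4 up 9.8
5 in 5.6 up 9.1
6 in 6.8 up 8.3
7 in 7.8 up 7.4
8 in 8.7 up 6.3
9 in 9.4 up 5.1
10 in 10.0 up 3.8
11 in 10.4 up 2.5
12 in 10.7 up 1.1
```

Call:
drive_tool(
  commands=[
    [0.3,0,-10.7,0,0,0],
    [1.7,0,-10.6,0,0,0],
    [3.1,0,-10.3,0,0,0],
    [4.4,0,-9.8,0,0,0],
    [5.6,0,-9.1,0,0,0],
  ],
)

```text
clock: 3.77
ee_pos: [502.9, -29.0, 69.5]
eef_rot: [[-0.052, 0.999, 0.002], [0.999, 0.052, 0.003], [0.003, 0.002, -1.0]]
wrist_force: [9.9, 5.6, -7.8]
gripper_width: 0.234
gripper_force: 34.3
```

```bash
python3 - <<'E'
from h import *
import cv2
delta(502.6,-46.3,18,92.87)
cv2.imwrite("pics/s2.png",cv2.resize(grab_frame("side")[120:320,260:460,::-1],None,fx=3,fy=3,interpolation=cv2.INTER_CUBIC))
E
```

```text
t 3.7667 pos [502.92 -28.99  69.53] yaw 92.97536639363145 tz [ 0.  0. -1.] F [ 9.9   5.57 -7.76] w 19.95704216619607 gf 34.34399967372883 j7 -24.450983250182517
tool delta [-17.44  -1.33  51.47] az 0.10536639363144218
```

View pics/s2.png

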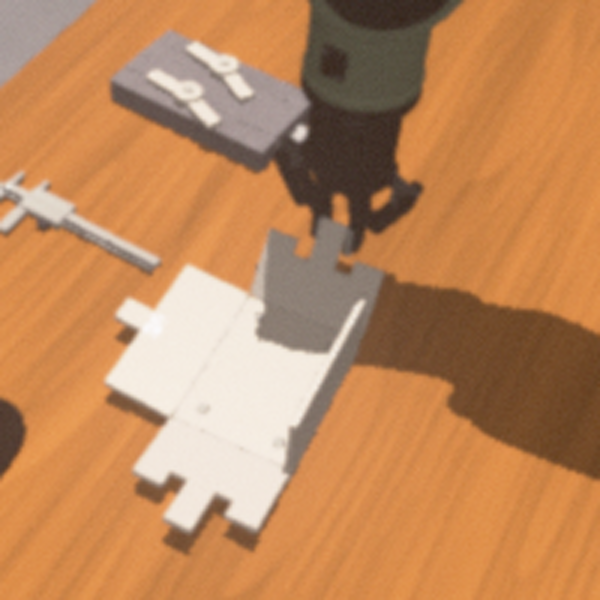

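Call:
drive_tool(
  commands=[
    [6.8,0,-8.3,0,0,0],
    [7.8,0,-7.4,0,0,0],
    [8.7,0,-6.3,0,0,0],
    [9.4,0,-5.1,0,0,0],
    [10,0,-3.8,0,0,0],
  ],
)

```text
clock: 4.23
ee_pos: [500.2, 11.5, 100.6]
eef_rot: [[-0.05, 0.999, 0.001], [0.999, 0.05, -0.0], [-0.0, 0.001, -1.0]]
wrist_force: [0.4, -0.7, -1.2]
gripper_width: 0.174
gripper_force: 0.5
```

Call:
drive_tool(
  commands=[
    [10.4,0,-2.5,0,0,0],
    [10.7,0,-1.1,0,0,0],
    [2,0,0,0,0,0],
    [0,0,0,0,0,0],
  ],
)

```text
clock: 4.57
ee_pos: [499.2, 20.2, 102.5]
eef_rot: [[-0.039, 0.999, -0.003], [0.999, 0.039, -0.017], [-0.017, -0.004, -1.0]]
wrist_force: [19.1, -88.1, -14.9]
gripper_width: 0.17
gripper_force: 44.1
```

```bash
python3 - <<'E'
from h import *
delta(498.6,32.5,100,92.87)
E
```

```text
t 4.5667 pos [499.17  20.23 102.45] yaw 92.21924494032488 tz [-0.   -0.02 -1.  ] F [ 19.06 -88.08 -14.92] w 14.482781872786905 gf 44.10588730126619 j7 -29.715868246979543
tool delta [12.32 -0.09  2.24] az -0.6507550596751202
```

Call:
drive_tool(
  commands=[
    [-12,0,0,0,0,0],
    [-10,0,0,0,0,0],
    [0,0,-30,0,0,0],
    [0,0,-20,0,0,0],
    [0,0,0,0,0,0],
  ],
)

```text
clock: 4.98
ee_pos: [501.5, 13.0, 156.6]
eef_rot: [[-0.05, 0.999, 0.004], [0.999, 0.05, 0.001], [0.0, 0.004, -1.0]]
wrist_force: [0.8, 0.4, 0.3]
gripper_width: 0.177
gripper_force: 0.0
```

```bash
python3 - <<'E'
from h import *
import cv2
delta(485.5,267.3,110,92.87)
cv2.imwrite("pics/s3.png",cv2.resize(grab_frame("side")[180:320,280:420,::-1],None,fx=4,fy=4,interpolation=cv2.INTER_CUBIC))
E
```

```text
t 4.9833 pos [501.5   13.03 156.56] yaw 92.87886916237406 tz [ 0.  0. -1.] F [0.78 0.43 0.32] w 15.09945889081585 gf 0.0 j7 -23.799662583276582
tool delta [254.74  -3.4   46.62] az 0.00886916237405444
```

View pics/s3.png

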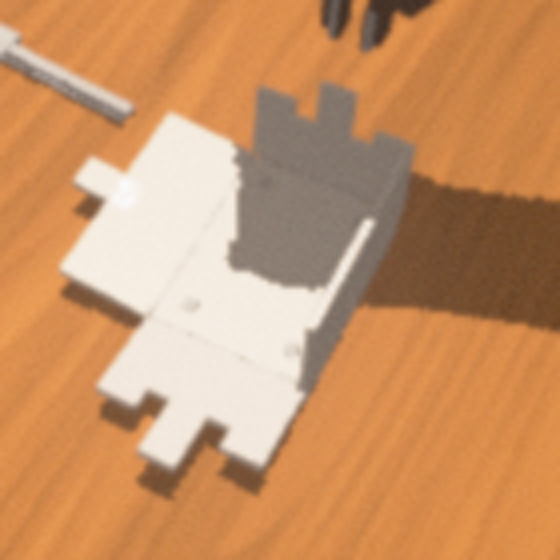

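```bash
python3 - <<'E'
from h import *
c=get_calibration("side")
for tx in (494.8,496.3):
  for th in (90,85,80,75):
    a=np.radians(2.87);u=np.radians(th)
    P=[]
    for lx in(12,-12):
        ly=-75-92*np.cos(u);z=20+92*np.sin(u)
        P.append((tx+lx*np.cos(a)-ly*np.sin(a),110.5+lx*np.sin(a)+ly*np.cos(a),z))
    print(tx,th,proj(c,P).ravel(),proj(get_calibration("top"),P).ravel())
E
```

```text
494.8 90 [359.65 201.85 368.38 205.23] [325.31 259.19 325.79 270.84]
494.8 85 [360.94 199.87 369.63 203.22] [329.17 259.02 329.66 270.66]
494.8 80 [362.18 198.12 370.83 201.43] [333.   258.83 333.5  270.45]
494.8 75 [363.36 196.59 371.97 199.87] [336.76 258.62 337.25 270.23]
496.3 90 [359.12 201.62 367.84 204.99] [325.31 258.47 325.8  270.11]
496.3 85 [360.41 199.65 369.09 202.99] [329.18 258.29 329.67 269.93]
496.3 80 [361.65 197.89 370.3  201.2 ] [333.01 258.1  333.5  269.73]
496.3 75 [362.84 196.37 371.44 199.65] [336.76 257.9  337.26 269.5 ]
```

Call:
drive_tool(
  commands=[
    [20,0,0,0,0,0],
    [40,0,0,0,0,0],
    [40,0,0,0,0,0],
    [40,0,0,0,0,0],
    [40,0,0,0,0,0],
  ],
  gripper=45,
)

```text
clock: 5.45
ee_pos: [490.1, 194.1, 152.7]
eef_rot: [[-0.05, 0.999, -0.001], [0.999, 0.05, -0.0], [-0.0, -0.001, -1.0]]
wrist_force: [1.2, 0.2, 0.1]
gripper_width: 0.526
gripper_force: 0.0
```

Call:
drive_tool(
  commands=[
    [40,-3,20,0,0,0],
    [25,0,20,0,0,0],
    [7,0,20,0,0,0],
    [0,0,20,0,0,0],
    [0,0,0,0,0,0],
  ],
)

```text
clock: 5.87
ee_pos: [482.2, 261.2, 70.9]
eef_rot: [[-0.052, 0.999, -0.005], [0.999, 0.052, -0.002], [-0.002, -0.005, -1.0]]
wrist_force: [-0.9, -0.9, -0.6]
gripper_width: 0.525
gripper_force: 0.0
```

```bash
python3 - <<'E'
from h import *
delta(488,264.3,17,92.87)
E
```

```text
t 5.8667 pos [482.25 261.16  70.93] yaw 93.00711128598654 tz [-0.01 -0.   -1.  ] F [-0.88 -0.91 -0.59] w 44.83666874886992 gf 0.0 j7 -54.64778178558909
tool delta [ 2.95  6.19 53.89] az 0.13711128598653488
```

Call:
drive_tool(
  commands=[
    [3,6,20,0,0,0],
    [0,0,20,0,0,0],
    [0,0,13,0,0,0],
    [0,0,0,0,0,0],
    [0,0,0,0,0,0],
  ],
)

```text
clock: 6.28
ee_pos: [490.3, 264.0, 21.9]
eef_rot: [[-0.05, 0.999, -0.001], [0.999, 0.05, -0.001], [-0.0, -0.001, -1.0]]
wrist_force: [-0.4, 0.1, -0.1]
gripper_width: 0.529
gripper_force: 0.0
```

Call:
drive_tool(
  commands=[
    [0,0,0,0,0,0],
    [0,0,0,0,0,0],
    [0,0,0,0,0,0],
    [0,0,0,0,0,0],
  ],
  gripper=15,
  force=80,
)

```text
clock: 6.62
ee_pos: [488.3, 264.4, 22.2]
eef_rot: [[-0.051, 0.999, -0.003], [0.999, 0.051, -0.001], [-0.0, -0.003, -1.0]]
wrist_force: [-15.1, 1.4, 2.1]
gripper_width: 0.258
gripper_force: 78.2
```

Call:
drive_tool(
  commands=[
    [-0.3,0,-10.3,0,0,0],
    [-1.6,0,-10.2,0,0,0],
    [-3,0,-9.9,0,0,0],
    [-4.3,0,-9.4,0,0,0],
    [-5.4,0,-8.8,0,0,0],
  ],
)

```text
clock: 7.03
ee_pos: [489.0, 247.6, 70.2]
eef_rot: [[-0.05, 0.999, -0.004], [0.999, 0.05, -0.004], [-0.003, -0.005, -1.0]]
wrist_force: [-7.9, -7.3, -17.6]
gripper_width: 0.259
gripper_force: 78.9
```

```bash
python3 - <<'E'
from h import *
delta(488,264.3,17,92.87)
E
```

```text
t 7.0333 pos [489.03 247.56  70.23] yaw 92.86311012272556 tz [-0. -0. -1.] F [ -7.9   -7.29 -17.61] w 22.08274011142208 gf 78.9473032951355 j7 -53.43979133848463
tool delta [16.95  0.06 53.18] az -0.006889877274446121
```

Call:
drive_tool(
  commands=[
    [-6.5,0,-8,0,0,0],
    [-7.5,0,-7.1,0,0,0],
    [-8.4,0,-6.1,0,0,0],
    [-9.1,0,-4.9,0,0,0],
    [-9.6,0,-3.7,0,0,0],
  ],
)

```text
clock: 7.45
ee_pos: [491.2, 207.4, 100.0]
eef_rot: [[-0.05, 0.999, -0.004], [0.999, 0.05, -0.002], [-0.001, -0.004, -1.0]]
wrist_force: [-7.6, 1.0, -22.5]
gripper_width: 0.257
gripper_force: 79.1
```

Call:
drive_tool(
  commands=[
    [-10,0,-2.4,0,0,0],
    [-7,0,-0.7,0,0,0],
    [0,0,0,0,0,0],
  ],
)

```text
clock: 7.7
ee_pos: [492.2, 189.7, 103.3]
eef_rot: [[-0.049, 0.999, -0.004], [0.999, 0.049, -0.002], [-0.002, -0.004, -1.0]]
wrist_force: [-12.0, -0.6, -9.2]
gripper_width: 0.25
gripper_force: 78.8
```

```bash
python3 - <<'E'
from h import *
delta(491,188.4,100,92.87)
E
```

```text
t 7.7 pos [492.22 189.72 103.3 ] yaw 92.81483480481567 tz [-0. -0. -1.] F [-11.98  -0.55  -9.23] w 21.3700391475734 gf 78.82563471794128 j7 -46.78231115779934
tool delta [-1.25 -1.27  3.31] az -0.05516519518432972
```

Call:
drive_tool(
  commands=[
    [-1,0,0,0,0,0],
    [-1,0,0,0,0,0],
    [-1,0,0,0,0,0],
    [0,0,0,0,0,0],
  ],
)

```text
clock: 8.03
ee_pos: [492.3, 188.5, 103.4]
eef_rot: [[-0.051, 0.999, -0.003], [0.999, 0.051, -0.001], [-0.0, -0.003, -1.0]]
wrist_force: [-13.1, 1.7, -4.8]
gripper_width: 0.255
gripper_force: 79.5
```

```bash
python3 - <<'E'
from h import *
delta(491,188.4,100,92.87)
E
```

```text
t 8.0333 pos [492.28 188.51 103.42] yaw 92.90049876778556 tz [-0. -0. -1.] F [-13.1    1.67  -4.76] w 21.806423593392175 gf 79.49535727500916 j7 -46.5551701588593
tool delta [-0.05 -1.28  3.42] az 0.030498767785559266
```

Call:
drive_tool(
  commands=[
    [-1,0,0,0,0,0],
    [-1,0,0,0,0,0],
    [-1,0,0,0,0,0],
    [0,0,0,0,0,0],
  ],
)

```text
clock: 8.37
ee_pos: [492.5, 186.3, 103.6]
eef_rot: [[-0.051, 0.999, -0.003], [0.999, 0.051, 0.001], [0.001, -0.003, -1.0]]
wrist_force: [-13.6, 4.4, -2.3]
gripper_width: 0.25
gripper_force: 80.3
```

Call:
drive_tool(
  commands=[
    [-1.5,0,0,0,0,0],
    [-1.5,0,0,0,0,0],
    [0,0,0,0,0,0],
  ],
)

```text
clock: 8.62
ee_pos: [492.6, 182.7, 103.5]
eef_rot: [[-0.05, 0.999, -0.003], [0.999, 0.05, -0.0], [-0.0, -0.003, -1.0]]
wrist_force: [-14.4, 4.0, -2.5]
gripper_width: 0.247
gripper_force: 78.3
```

```bash
python3 - <<'E'
from h import *
import cv2
delta(491,188.4,100,92.87)
cv2.imwrite("pics/top2.png",cv2.resize(grab_frame("top")[190:302,212:372,::-1],None,fx=5,fy=5,interpolation=cv2.INTER_CUBIC))
E
```

```text
t 8.6167 pos [492.6  182.71 103.53] yaw 92.88799621550491 tz [-0. -0. -1.] F [-14.4    4.    -2.49] w 21.095555893838828 gf 78.32114338874817 j7 -46.01610467308702
tool delta [ 5.77 -1.3   3.54] az 0.017996215504908264
```

View pics/top2.png

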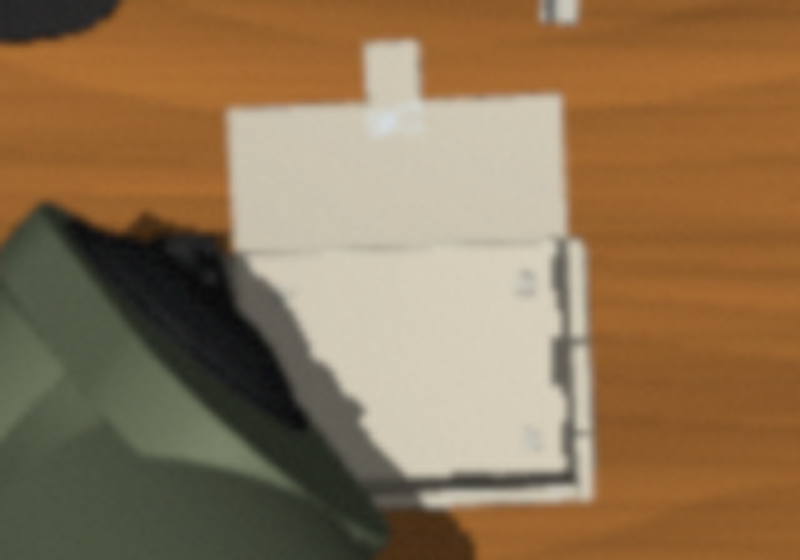

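Call:
drive_tool(
  commands=[
    [0,0,0,0,0,0],
    [0,0,0,0,0,0],
    [0,0,0,0,0,0],
  ],
  gripper=34,
)

```text
clock: 8.92
ee_pos: [495.2, 182.5, 104.1]
eef_rot: [[-0.05, 0.999, 0.001], [0.999, 0.05, 0.0], [0.0, 0.001, -1.0]]
wrist_force: [-0.1, -0.0, 1.4]
gripper_width: 0.396
gripper_force: 0.0
```

Call:
drive_tool(
  commands=[
    [0,0,-20,0,0,0],
    [0,0,-30,0,0,0],
    [20,0,0,0,0,0],
    [40,0,0,0,0,0],
    [40,0,0,0,0,0],
  ],
)

```text
clock: 9.33
ee_pos: [490.7, 282.5, 154.5]
eef_rot: [[-0.047, 0.999, 0.002], [0.999, 0.047, 0.0], [0.0, 0.002, -1.0]]
wrist_force: [0.6, -0.3, -0.7]
gripper_width: 0.397
gripper_force: 0.0
```

Call:
drive_tool(
  commands=[
    [30,0,0,0,0,0],
    [0,0,0,0,0,0],
  ],
)

```text
clock: 9.5
ee_pos: [486.8, 319.2, 154.2]
eef_rot: [[-0.056, 0.998, 0.001], [0.998, 0.056, 0.005], [0.004, 0.001, -1.0]]
wrist_force: [-0.9, 0.0, -0.3]
gripper_width: 0.4
gripper_force: 0.0
```

```bash
python3 - <<'E'
from h import *
import cv2
delta(491,188.4,100,92.87)
c=get_calibration("top")
for th in (90,85,80,75,70):
    a=np.radians(2.87);u=np.radians(th)
    P=[]
    for lx in(12,-12):
        ly=75+92*np.cos(u);z=20+92*np.sin(u)
        P.append((495.8+lx*np.cos(a)-ly*np.sin(a),110.5+lx*np.sin(a)+ly*np.cos(a),z))
    print(th,((proj(c,P)-[212,190])*5+2).ravel(),((proj(get_calibration("side"),P)-[260,120])*3+1).ravel())
cv2.imwrite("pics/top3.png",cv2.resize(grab_frame("top")[190:302,212:372,::-1],None,fx=5,fy=5,interpolation=cv2.INTER_CUBIC))
E
```

```text
t 9.5 pos [486.75 319.24 154.18] yaw 93.20994008657158 tz [ 0.  0. -1.] F [-0.93  0.   -0.34] w 34.154037045665426 gf 0.0 j7 -54.609399250515146
tool delta [-131.11   -3.14   53.59] az 0.3399400865715734
90 [206.21 360.96 208.23 419.24] [217.75 375.02 245.97 387.4 ]
85 [186.95 361.73 188.94 420.  ] [212.92 382.95 241.25 395.47]
80 [168.11 362.39 170.08 420.6 ] [208.05 391.43 236.48 404.09]
75 [149.88 362.93 151.83 421.05] [203.21 400.39 231.71 413.19]
70 [132.43 363.35 134.35 421.34] [198.43 409.74 226.98 422.67]
```

View pics/top3.png

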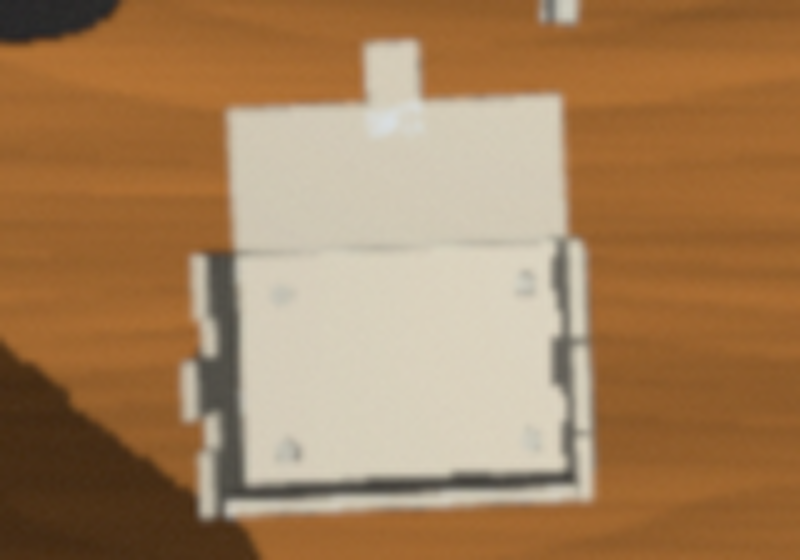

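Call:
drive_tool(
  commands=[
    [-40,0,0,0,0,0],
    [-40,3,0,0,0,0],
    [-14,3,20,0,0,0],
    [0,0,30,0,0,0],
    [-8,0,0,0,0,0],
  ],
  gripper=5,
)

```text
clock: 9.97
ee_pos: [498.1, 208.9, 100.1]
eef_rot: [[-0.049, 0.999, -0.004], [0.999, 0.049, -0.002], [-0.001, -0.004, -1.0]]
wrist_force: [-2.4, 0.5, -1.6]
gripper_width: 0.064
gripper_force: 0.0
```

Call:
drive_tool(
  commands=[
    [-4,0,0,0,0,0],
    [-3,0,0,0,0,0],
    [-2,0,0,0,0,0],
    [-2,0,0,0,0,0],
    [0,0,0,0,0,0],
  ],
)

```text
clock: 10.38
ee_pos: [500.4, 201.3, 104.7]
eef_rot: [[-0.051, 0.999, 0.002], [0.999, 0.051, 0.003], [0.002, 0.002, -1.0]]
wrist_force: [-1.5, 5.1, 2.9]
gripper_width: 0.059
gripper_force: 2.7
```

Call:
drive_tool(
  commands=[
    [-1,0,0,0,0,0],
    [-1,0,0,0,0,0],
    [0,0,0,0,0,0],
  ],
)

```text
clock: 10.63
ee_pos: [500.4, 201.0, 104.7]
eef_rot: [[-0.052, 0.999, 0.003], [0.999, 0.052, 0.005], [0.005, 0.003, -1.0]]
wrist_force: [-2.0, 14.2, 1.6]
gripper_width: 0.061
gripper_force: 7.1
```

Call:
drive_tool(
  commands=[
    [-1,0,0,0,0,0],
    [-1,0,0,0,0,0],
    [0,0,0,0,0,0],
  ],
)

```text
clock: 10.88
ee_pos: [500.4, 200.7, 104.8]
eef_rot: [[-0.053, 0.999, 0.003], [0.999, 0.053, 0.007], [0.007, 0.003, -1.0]]
wrist_force: [-2.3, 21.5, -2.0]
gripper_width: 0.061
gripper_force: 11.5
```

Call:
drive_tool(
  commands=[
    [8,0,0,0,0,0],
    [10,0,0,0,0,0],
    [0,0,-30,0,0,0],
    [0,0,-30,0,0,0],
    [0,0,0,0,0,7],
  ],
)

```text
clock: 11.3
ee_pos: [500.8, 215.5, 168.2]
eef_rot: [[0.068, 0.998, 0.005], [0.998, -0.068, 0.003], [0.003, 0.005, -1.0]]
wrist_force: [-0.1, 0.2, 0.3]
gripper_width: 0.058
gripper_force: 0.0
```

Call:
drive_tool(
  commands=[
    [0,0,0,0,0,7],
    [0,0,0,0,0,7],
    [0,0,0,0,0,7],
    [0,0,0,0,0,7],
    [0,0,0,0,0,7],
  ],
  gripper=45,
)

```text
clock: 11.72
ee_pos: [499.2, 214.3, 163.9]
eef_rot: [[0.635, 0.772, 0.001], [0.772, -0.635, 0.0], [0.0, 0.0, -1.0]]
wrist_force: [0.1, 0.2, -0.6]
gripper_width: 0.529
gripper_force: 0.0
```

Call:
drive_tool(
  commands=[
    [0,0,0,0,0,7],
    [0,0,0,0,0,7],
    [0,0,0,0,0,7],
    [0,0,0,0,0,7],
    [0,0,0,0,0,7],
  ],
)

```text
clock: 12.13
ee_pos: [499.2, 214.4, 163.8]
eef_rot: [[0.963, 0.268, 0.0], [0.268, -0.963, 0.0], [0.001, -0.0, -1.0]]
wrist_force: [-0.4, 0.4, 0.7]
gripper_width: 0.525
gripper_force: 0.0
```

Call:
drive_tool(
  commands=[
    [0,0,0,0,0,7],
    [0,0,0,0,0,6],
    [0,0,0,0,0,0],
  ],
)

```text
clock: 12.38
ee_pos: [499.1, 214.5, 163.8]
eef_rot: [[0.999, 0.045, 0.001], [0.045, -0.999, 0.0], [0.001, -0.0, -1.0]]
wrist_force: [-0.2, 0.5, -0.7]
gripper_width: 0.527
gripper_force: 0.0
```

```bash
python3 - <<'E'
from h import *
delta(630,117.2,70,2.87)
E
```

```text
t 12.3833 pos [499.13 214.51 163.79] yaw 2.606989602699128 tz [ 0.  0. -1.] F [-0.25  0.55 -0.74] w 45.03475189572043 gf 0.0 j7 -121.26027286311168
tool delta [126.25 103.18  93.84] az -0.26301039730087217
```

Call:
drive_tool(
  commands=[
    [18,14,0,0,0,0],
    [27,22,0,0,0,0],
    [27,22,0,0,0,0],
    [27,22,0,0,0,0],
    [27,23,0,0,0,0],
  ],
)

```text
clock: 12.8
ee_pos: [631.4, 116.6, 163.7]
eef_rot: [[0.998, 0.055, 0.0], [0.055, -0.998, 0.0], [0.0, -0.0, -1.0]]
wrist_force: [0.8, 0.5, -0.1]
gripper_width: 0.527
gripper_force: 0.0
```

Call:
drive_tool(
  commands=[
    [0,0,30,0,0,0],
    [0,0,30,0,0,0],
    [0,0,34,0,0,0],
    [0,0,0,0,0,0],
  ],
)

```text
clock: 13.13
ee_pos: [627.1, 116.8, 63.8]
eef_rot: [[0.999, 0.054, -0.008], [0.054, -0.999, -0.001], [-0.008, 0.001, -1.0]]
wrist_force: [-0.2, -0.6, -0.8]
gripper_width: 0.522
gripper_force: 0.0
```

```bash
python3 - <<'E'
from h import *
delta(630,117.2,20.5,2.87)
E
```

```text
t 13.1333 pos [627.13 116.83  63.8 ] yaw 3.0949485283662184 tz [-0.01 -0.   -1.  ] F [-0.19 -0.64 -0.81] w 44.600908480892365 gf 0.0 j7 -107.45902006699427
tool delta [ 3.23 -0.25 43.27] az 0.22494852836621826
```

Call:
drive_tool(
  commands=[
    [0,-0.5,20,0,0,0],
    [0,0,20,0,0,0],
    [0,0,9,0,0,0],
    [0,0,0,0,0,0],
    [0,0,0,0,0,0],
  ],
)

```text
clock: 13.55
ee_pos: [630.6, 118.0, 21.5]
eef_rot: [[0.999, 0.051, 0.001], [0.051, -0.999, 0.0], [0.001, -0.0, -1.0]]
wrist_force: [0.7, 0.3, 0.4]
gripper_width: 0.524
gripper_force: 0.0
```

Call:
drive_tool(
  commands=[
    [0,0,0,0,0,0],
    [0,0,0,0,0,0],
    [0,0,0,0,0,0],
    [0,0,0,0,0,0],
  ],
  gripper=15,
  force=80,
)

```text
clock: 13.88
ee_pos: [631.1, 116.5, 21.6]
eef_rot: [[0.999, 0.049, 0.002], [0.049, -0.999, -0.001], [0.002, 0.001, -1.0]]
wrist_force: [2.0, -6.5, 2.0]
gripper_width: 0.26
gripper_force: 78.1
```

Call:
drive_tool(
  commands=[
    [-0.3,0,-10.3,0,0,0],
    [-1.6,0,-10.2,0,0,0],
    [-3,0,-9.9,0,0,0],
    [-4.3,0,-9.4,0,0,0],
    [-5.4,0,-8.8,0,0,0],
  ],
)

```text
clock: 14.3
ee_pos: [614.4, 115.6, 68.9]
eef_rot: [[0.999, 0.05, -0.002], [0.05, -0.999, -0.002], [-0.002, 0.002, -1.0]]
wrist_force: [-1.7, -6.4, -14.8]
gripper_width: 0.257
gripper_force: 86.8
```

Call:
drive_tool(
  commands=[
    [-6.5,0,-8,0,0,0],
    [-7.5,0,-7.1,0,0,0],
    [-8.4,0,-6.1,0,0,0],
    [-9.1,0,-4.9,0,0,0],
    [-9.6,0,-3.7,0,0,0],
  ],
)

```text
clock: 14.72
ee_pos: [573.9, 113.5, 98.9]
eef_rot: [[0.999, 0.049, -0.0], [0.049, -0.999, -0.002], [-0.001, 0.001, -1.0]]
wrist_force: [1.7, -5.0, -18.3]
gripper_width: 0.254
gripper_force: 79.0
```

Call:
drive_tool(
  commands=[
    [-10,0,-2.4,0,0,0],
    [-8,0,-0.7,0,0,0],
    [0,0,0,0,0,0],
  ],
)

```text
clock: 14.97
ee_pos: [555.6, 112.6, 102.4]
eef_rot: [[0.999, 0.05, 0.0], [0.05, -0.999, -0.001], [0.0, 0.001, -1.0]]
wrist_force: [1.4, -6.9, -11.4]
gripper_width: 0.251
gripper_force: 78.7
```

Call:
drive_tool(
  commands=[
    [0,0,0,0,0,0],
    [0,0,0,0,0,0],
    [0,0,-25,0,0,0],
    [0,0,-30,0,0,0],
    [22,0,0,0,0,0],
  ],
  gripper=34,
)

```text
clock: 15.38
ee_pos: [578.6, 116.0, 162.3]
eef_rot: [[0.999, 0.051, 0.005], [0.051, -0.999, 0.002], [0.005, -0.001, -1.0]]
wrist_force: [2.1, 1.1, 1.4]
gripper_width: 0.396
gripper_force: 0.0
```

Call:
drive_tool(
  commands=[
    [5,0,0,0,0,0],
    [0,0,0,0,0,0],
  ],
  gripper=5,
)

```text
clock: 15.55
ee_pos: [584.7, 115.7, 157.3]
eef_rot: [[0.999, 0.05, 0.002], [0.05, -0.999, 0.001], [0.002, -0.001, -1.0]]
wrist_force: [0.1, -0.9, -0.3]
gripper_width: 0.126
gripper_force: 0.0
```

```bash
python3 - <<'E'
from h import *
delta(570,114,104,2.87)
E
```

```text
t 15.55 pos [584.73 115.66 157.27] yaw 2.860114474486024 tz [ 0.  0. -1.] F [ 0.05 -0.85 -0.34] w 10.803060226771931 gf 0.0 j7 -107.98381093054934
tool delta [-14.88   0.95  53.24] az -0.009885525513976035
```

Call:
drive_tool(
  commands=[
    [0,0,30,0,0,0],
    [0,0,23,0,0,0],
    [-6,0,0,0,0,0],
    [-4,0,0,0,0,0],
    [-4,0,0,0,0,0],
  ],
)

```text
clock: 15.97
ee_pos: [569.1, 114.8, 104.6]
eef_rot: [[0.999, 0.05, 0.0], [0.05, -0.999, 0.0], [0.0, -0.0, -1.0]]
wrist_force: [1.2, -0.4, -0.4]
gripper_width: 0.059
gripper_force: 0.5
```

Call:
drive_tool(
  commands=[
    [-2,0,0,0,0,0],
    [-1,0,0,0,0,0],
    [-1,0,0,0,0,0],
    [0,0,0,0,0,0],
  ],
)

```text
clock: 16.3
ee_pos: [567.5, 114.8, 105.3]
eef_rot: [[0.999, 0.05, 0.005], [0.05, -0.999, 0.001], [0.005, -0.001, -1.0]]
wrist_force: [10.9, 1.0, -7.6]
gripper_width: 0.056
gripper_force: 5.7
```

Call:
drive_tool(
  commands=[
    [-1,0,0,0,0,0],
    [-1,0,0,0,0,0],
    [0,0,0,0,0,0],
  ],
)

```text
clock: 16.55
ee_pos: [567.2, 114.8, 105.6]
eef_rot: [[0.999, 0.05, 0.009], [0.05, -0.999, 0.002], [0.009, -0.002, -1.0]]
wrist_force: [21.8, 1.1, -14.3]
gripper_width: 0.06
gripper_force: 11.2
```

Call:
drive_tool(
  commands=[
    [10,0,0,0,0,0],
    [12,0,0,0,0,0],
    [0,0,-30,0,0,0],
    [0,0,-20,0,0,0],
    [0,20,0,0,0,0],
  ],
)

```text
clock: 16.97
ee_pos: [588.1, 99.6, 158.6]
eef_rot: [[0.999, 0.054, 0.006], [0.054, -0.999, 0.004], [0.006, -0.003, -1.0]]
wrist_force: [1.5, 1.3, 0.1]
gripper_width: 0.058
gripper_force: 0.0
```

Call:
drive_tool(
  commands=[
    [2,38,0,0,0,0],
    [3,38,0,0,0,0],
    [3,38,0,0,0,0],
    [3,38,0,0,0,0],
    [3,38,0,0,0,0],
  ],
  gripper=62,
)

```text
clock: 17.38
ee_pos: [610.1, -95.3, 155.2]
eef_rot: [[0.999, 0.05, 0.002], [0.05, -0.999, -0.0], [0.002, 0.0, -1.0]]
wrist_force: [1.4, 0.9, 0.2]
gripper_width: 0.728
gripper_force: 0.0
```

Call:
drive_tool(
  commands=[
    [3,38,0,0,0,5],
    [3,38,0,0,0,2],
    [0,0,0,0,0,0],
  ],
)

```text
clock: 17.63
ee_pos: [615.6, -178.5, 155.0]
eef_rot: [[0.997, -0.083, 0.001], [-0.083, -0.997, -0.004], [0.001, 0.004, -1.0]]
wrist_force: [0.0, -1.2, -0.7]
gripper_width: 0.726
gripper_force: 0.0
```

```bash
python3 - <<'E'
from h import *
import cv2
delta(603,-178,50,-4.2)
P=cv2.resize(grab_frame("top")[190:302,212:372,::-1],None,fx=5,fy=5,interpolation=cv2.INTER_CUBIC);cv2.imwrite("pics/top4.png",P)
E
```

```text
t 17.6333 pos [ 615.59 -178.54  155.02] yaw -4.758493855234336 tz [ 0. -0. -1.] F [ 0.04 -1.19 -0.75] w 62.00214094181922 gf 0.0 j7 -86.3333453700188
tool delta [-12.75   0.06 105.  ] az -0.5584938552343361
```

View pics/top4.png

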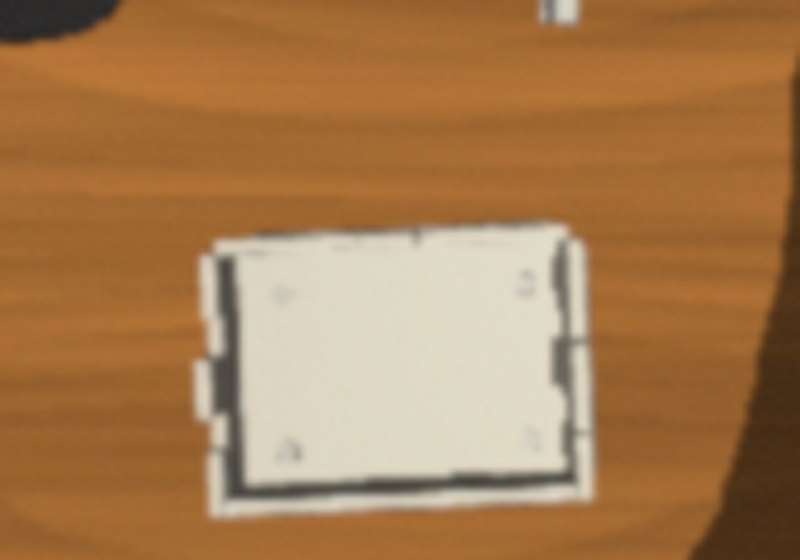

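Call:
drive_tool(
  commands=[
    [-13,0,20,0,0,0],
    [0,0,40,0,0,0],
    [0,0,40,0,0,0],
    [0,0,25,0,0,0],
    [0,0,10,0,0,0],
  ],
)

```text
clock: 18.1
ee_pos: [602.4, -168.4, 18.2]
eef_rot: [[0.997, -0.071, -0.003], [-0.071, -0.997, -0.001], [-0.003, 0.001, -1.0]]
wrist_force: [-47.2, 1.2, 144.6]
gripper_width: 0.727
gripper_force: 72.3
```

Call:
drive_tool(
  commands=[
    [0,0,0,0,0,0],
    [0,0,3,0,0,0],
    [0,0,0,0,0,0],
  ],
)

```text
clock: 18.35
ee_pos: [603.1, -169.1, 19.4]
eef_rot: [[0.997, -0.073, -0.0], [-0.073, -0.997, -0.001], [-0.0, 0.001, -1.0]]
wrist_force: [-22.2, 3.2, 48.6]
gripper_width: 0.725
gripper_force: 24.5
```

```bash
python3 - <<'E'
from h import *
delta(603,-178,14,-4.2)
E
```

```text
t 18.35 pos [ 603.13 -169.1    19.37] yaw -4.172054873154177 tz [-0. -0. -1.] F [-22.15   3.15  48.59] w 61.8814131290124 gf 24.52569403219968 j7 -87.4682356472412
tool delta [0.52 8.88 5.39] az 0.02794512684582351
```

Call:
drive_tool(
  commands=[
    [0,0,-10,0,0,0],
    [0,0,-10,0,0,0],
    [0,9,0,0,0,0],
    [0,0,0,0,0,0],
    [0,0,0,0,0,0],
  ],
)

```text
clock: 18.77
ee_pos: [602.8, -178.1, 35.9]
eef_rot: [[0.997, -0.073, 0.0], [-0.073, -0.997, -0.0], [0.0, 0.0, -1.0]]
wrist_force: [-0.2, -0.4, 0.3]
gripper_width: 0.727
gripper_force: 0.0
```

```bash
python3 - <<'E'
from h import *
import cv2
delta(603,-178,20,-4.2)
P=cv2.resize(grab_frame("side")[120:190,290:390,::-1],None,fx=6,fy=6,interpolation=cv2.INTER_CUBIC);cv2.imwrite("pics/s4.png",P)
E
```

```text
t 18.7667 pos [ 602.83 -178.09   35.89] yaw -4.174920743627327 tz [ 0. -0. -1.] F [-0.18 -0.35  0.28] w 62.09776783657591 gf 0.0 j7 -86.5201197173991
tool delta [ 0.16 -0.1  15.89] az 0.025079256372673164
```

View pics/s4.png

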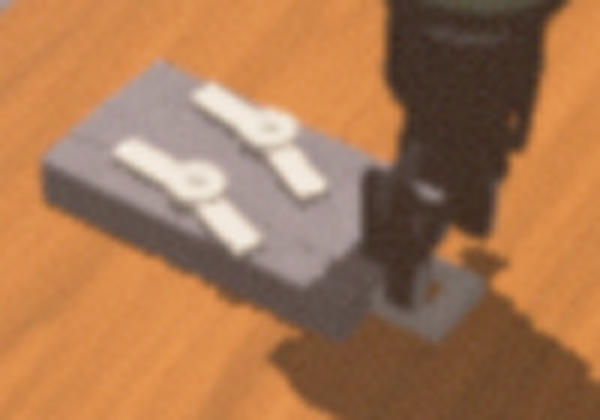

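Call:
drive_tool(
  commands=[
    [0,0,8,0,0,0],
    [0,0,6,0,0,0],
    [0,0,3,0,0,0],
    [0,0,2,0,0,0],
    [0,0,0,0,0,0],
  ],
)

```text
clock: 19.23
ee_pos: [602.5, -177.3, 15.8]
eef_rot: [[0.997, -0.072, -0.001], [-0.072, -0.997, 0.0], [-0.001, -0.0, -1.0]]
wrist_force: [0.1, 0.0, -0.4]
gripper_width: 0.724
gripper_force: 0.0
```

Call:
drive_tool(
  commands=[
    [0,0,1,0,0,0],
    [0,0,1,0,0,0],
    [0,0,1,0,0,0],
    [0,0,0,0,0,0],
  ],
)

```text
clock: 19.57
ee_pos: [602.9, -177.5, 13.7]
eef_rot: [[0.997, -0.072, 0.0], [-0.072, -0.997, -0.0], [0.0, 0.0, -1.0]]
wrist_force: [-1.7, 0.1, 0.6]
gripper_width: 0.728
gripper_force: 0.0
```

Clear of the bar on both sides; close and pull gently.

Call:
drive_tool(
  commands=[
    [0,0,0,0,0,0],
    [0,0,0,0,0,0],
    [0,0,0,0,0,0],
    [0,0,0,0,0,0],
  ],
  gripper=35,
  force=50,
)

```text
clock: 19.9
ee_pos: [603.1, -177.6, 14.0]
eef_rot: [[0.997, -0.072, 0.001], [-0.072, -0.997, -0.0], [0.001, 0.0, -1.0]]
wrist_force: [0.0, -0.5, 5.3]
gripper_width: 0.526
gripper_force: 51.4
```

Call:
drive_tool(
  commands=[
    [-4,0,0,0,0,0],
    [-8,0,0,0,0,0],
    [-10,0,0,0,0,0],
    [0,0,0,0,0,0],
  ],
)

```text
clock: 20.23
ee_pos: [579.3, -175.9, 14.0]
eef_rot: [[0.997, -0.072, -0.001], [-0.072, -0.997, -0.0], [-0.001, 0.0, -1.0]]
wrist_force: [-5.9, 0.5, 8.1]
gripper_width: 0.521
gripper_force: 51.6
```

```bash
python3 - <<'E'
from h import *
delta(603,-178,14,-4.2)
E
```

```text
t 20.2333 pos [ 579.26 -175.91   14.  ] yaw -4.149113805216012 tz [-0. -0. -1.] F [-5.86  0.54  8.07] w 44.53255248904189 gf 51.63403853774071 j7 -86.66182535937503
tool delta [23.83  0.37 -0.02] az 0.05088619478398826
```

Call:
drive_tool(
  commands=[
    [-14,0,0,0,0,0],
    [-18,0,0,0,0,0],
    [-18,0,0,0,0,0],
    [-18,0,0,0,0,0],
    [-18,0,0,0,0,0],
  ],
)

```text
clock: 20.65
ee_pos: [494.2, -169.6, 14.0]
eef_rot: [[0.997, -0.072, 0.001], [-0.072, -0.997, -0.0], [0.001, 0.0, -1.0]]
wrist_force: [2.4, -0.7, 1.5]
gripper_width: 0.518
gripper_force: 51.3
```

Call:
drive_tool(
  commands=[
    [-18,0,0,0,0,0],
    [-18,0,0,0,0,0],
    [-18,0,0,0,0,0],
    [-15,0,0,0,0,0],
    [-8,0,0,0,0,0],
  ],
)

```text
clock: 21.07
ee_pos: [416.6, -164.1, 14.0]
eef_rot: [[0.997, -0.072, -0.0], [-0.072, -0.997, -0.0], [-0.0, 0.0, -1.0]]
wrist_force: [2.5, -0.5, 1.7]
gripper_width: 0.521
gripper_force: 51.3
```

Call:
drive_tool(
  commands=[
    [0,0,0,0,0,0],
    [0,0,0,0,0,0],
    [0,0,0,0,0,0],
  ],
)

```text
clock: 21.32
ee_pos: [416.4, -164.0, 13.9]
eef_rot: [[0.997, -0.072, -0.004], [-0.072, -0.997, 0.0], [-0.004, -0.0, -1.0]]
wrist_force: [-11.5, 0.3, 22.1]
gripper_width: 0.521
gripper_force: 53.4
```

Call:
drive_tool(
  commands=[
    [0,0,0,0,0,0],
    [0,0,0,0,0,0],
    [0,0,-15,0,0,0],
    [0,0,-30,0,0,0],
    [0,0,0,0,0,0],
  ],
  gripper=62,
)

```text
clock: 21.73
ee_pos: [419.5, -164.6, 61.8]
eef_rot: [[0.997, -0.072, 0.003], [-0.072, -0.997, -0.001], [0.003, 0.001, -1.0]]
wrist_force: [1.3, -1.5, -0.0]
gripper_width: 0.726
gripper_force: 0.0
```

```bash
python3 - <<'E'
from h import *
delta(500,-168,50,-4.2)
E
```

```text
t 21.7333 pos [ 419.54 -164.57   61.82] yaw -4.141193749680489 tz [ 0. -0. -1.] F [ 1.31 -1.51 -0.05] w 61.96305837649715 gf 0.0 j7 -85.4265698024979
tool delta [80.46 -2.39 12.08] az 0.05880625031951148
```

```bash
python3 - <<'E'
from h import *
import cv2
f=grab_frame("top");hsv=cv2.cvtColor(f,cv2.COLOR_RGB2HSV)
c=get_calibration("top")
# expected bar corners px
for mx,my in((497.3,-169.9),):
    a=np.radians(-4.2);P=[(mx+x*np.cos(a)-y*np.sin(a),my+x*np.sin(a)+y*np.cos(a),12) for x,y in((98,23),(98,-23),(-98,-23),(-98,23))];q=proj(c,P);print(q)
m=((hsv[...,1]<60)&(hsv[...,2]>90)).astype(np.uint8);m[:,:385]=0;m[:,460:]=0;m[:212]=0;m[320:]=0
n,l,st,ce=cv2.connectedComponentsWithStats(m)
for i in range(1,n):
    if st[i,4]>30: print(st[i],ce[i],cv2.minAreaRect(np.argwhere(l==i)[:,::-1].astype(np.float32)))
E
```

```text
[[408.9  219.46]
 [428.98 221.1 ]
 [422.83 307.45]
 [402.57 305.8 ]]
[ 405  219   26   68 1164] [417.09 251.63] ((417.11883544921875, 252.3118896484375), (20.99528694152832, 65.67245483398438), 5.710592269897461)
[448 307  12   8  79] [453.71 310.43] ((453.5, 310.5), (7.0, 11.0), 90.0)
```

Call:
drive_tool(
  commands=[
    [20,0,0,0,0,0],
    [30,0,0,0,0,0],
    [20,0,0,0,0,0],
    [10.5,0,0,0,0,0],
    [0,0,0,0,0,0],
  ],
)

```text
clock: 22.2
ee_pos: [500.5, -169.6, 57.9]
eef_rot: [[0.997, -0.071, 0.001], [-0.071, -0.997, 0.0], [0.001, -0.0, -1.0]]
wrist_force: [-1.5, 0.9, -0.9]
gripper_width: 0.725
gripper_force: 0.0
```

Call:
drive_tool(
  commands=[
    [0,0,15,0,0,0],
    [0,0,12,0,0,0],
    [0,0,6,0,0,0],
    [0,0,0,0,0,0],
    [0,0,0,0,0,0],
  ],
)

```text
clock: 22.62
ee_pos: [498.0, -169.9, 25.3]
eef_rot: [[0.997, -0.072, -0.001], [-0.072, -0.997, 0.0], [-0.001, -0.0, -1.0]]
wrist_force: [0.1, -0.1, 0.1]
gripper_width: 0.722
gripper_force: 0.0
```

```bash
python3 - <<'E'
from h import *
delta(497.3,-170,14,-4.2)
E
```

```text
t 22.6167 pos [ 498.04 -169.87   25.35] yaw -4.133045570067075 tz [-0.  0. -1.] F [ 0.07 -0.12  0.06] w 61.69702290880443 gf 0.0 j7 -86.4612847735516
tool delta [-0.72  0.19 11.35] az 0.06695442993292477
```

Call:
drive_tool(
  commands=[
    [-0.7,0,5,0,0,0],
    [0,0,3,0,0,0],
    [0,0,2,0,0,0],
    [0,0,1,0,0,0],
    [0,0,0,0,0,0],
  ],
)

```text
clock: 23.03
ee_pos: [497.9, -169.9, 14.6]
eef_rot: [[0.997, -0.072, -0.0], [-0.072, -0.997, 0.0], [-0.0, -0.0, -1.0]]
wrist_force: [-1.2, 0.6, 0.1]
gripper_width: 0.724
gripper_force: 0.0
```

Call:
drive_tool(
  commands=[
    [0,0,0,0,0,0],
    [0,0,0,0,0,0],
    [0,0,0,0,0,0],
    [0,0,0,0,0,0],
  ],
  gripper=35,
  force=60,
)

```text
clock: 23.37
ee_pos: [498.1, -170.0, 15.1]
eef_rot: [[0.997, -0.072, 0.0], [-0.072, -0.997, -0.0], [0.0, 0.0, -1.0]]
wrist_force: [-0.9, 0.6, 5.9]
gripper_width: 0.518
gripper_force: 61.1
```

Call:
drive_tool(
  commands=[
    [0,0,-10,0,0,0],
    [0,0,-20,0,0,0],
    [0,0,0,0,0,0],
  ],
)

```text
clock: 23.62
ee_pos: [499.0, -170.3, 47.6]
eef_rot: [[0.997, -0.072, 0.003], [-0.072, -0.997, -0.001], [0.003, 0.001, -1.0]]
wrist_force: [0.9, 0.4, -1.4]
gripper_width: 0.519
gripper_force: 62.4
```

```bash
python3 - <<'E'
from h import *
delta(496,110.6,150,92.87)
E
```

```text
t 23.6167 pos [ 499.03 -170.32   47.6 ] yaw -4.145197463978301 tz [ 0. -0. -1.] F [ 0.93  0.39 -1.41] w 44.28674245801737 gf 62.3714017868042 j7 -86.22732653475393
tool delta [ -23.03 -279.91 -102.64] az -97.01519746397831
```

Call:
drive_tool(
  commands=[
    [0,0,-20,0,0,0],
    [0,0,-35,0,0,0],
    [0,0,-35,0,0,0],
    [0,0,-17,0,0,0],
    [0,0,0,0,0,-5],
  ],
)

```text
clock: 24.03
ee_pos: [499.6, -170.4, 155.8]
eef_rot: [[1.0, 0.013, 0.006], [0.013, -1.0, -0.002], [0.006, 0.002, -1.0]]
wrist_force: [1.0, -0.1, -2.7]
gripper_width: 0.516
gripper_force: 62.4
```

Call:
drive_tool(
  commands=[
    [0,0,0,0,0,-7],
    [0,0,0,0,0,-7],
    [0,0,0,0,0,-7],
    [0,0,0,0,0,-7],
    [0,0,0,0,0,-7],
  ],
)

```text
clock: 24.45
ee_pos: [497.8, -169.9, 151.9]
eef_rot: [[0.807, 0.591, 0.0], [0.591, -0.807, -0.0], [-0.0, 0.0, -1.0]]
wrist_force: [1.5, 0.5, -2.1]
gripper_width: 0.517
gripper_force: 62.4
```

Call:
drive_tool(
  commands=[
    [0,0,0,0,0,-7],
    [0,0,0,0,0,-7],
    [0,0,0,0,0,-7],
    [0,0,0,0,0,-7],
    [0,0,0,0,0,-7],
  ],
)

```text
clock: 24.87
ee_pos: [497.8, -170.0, 151.9]
eef_rot: [[0.322, 0.947, 0.0], [0.947, -0.322, -0.0], [-0.0, 0.0, -1.0]]
wrist_force: [-0.1, -0.2, -2.4]
gripper_width: 0.518
gripper_force: 62.4
```

Call:
drive_tool(
  commands=[
    [0,0,0,0,0,-7],
    [0,0,0,0,0,-7],
    [0,0,0,0,0,-5],
    [0,0,0,0,0,-3],
    [0,0,0,0,0,0],
  ],
)

```text
clock: 25.28
ee_pos: [497.7, -170.1, 151.8]
eef_rot: [[-0.052, 0.999, -0.0], [0.999, 0.052, -0.0], [0.0, -0.0, -1.0]]
wrist_force: [-0.4, -0.4, -2.5]
gripper_width: 0.52
gripper_force: 62.4
```

```bash
python3 - <<'E'
from h import *
delta(496,110.6,150,92.87)
E
```

```text
t 25.2833 pos [ 497.69 -170.1   151.77] yaw 93.00628052357023 tz [-0. -0. -1.] F [-0.38 -0.36 -2.45] w 44.438572210429456 gf 62.359267473220825 j7 -4.26116711974444
tool delta [280.4   13.03   1.77] az 0.13628052357022113
```

```bash
python3 - <<'E'
from h import *
import cv2
f=grab_frame("top");hsv=cv2.cvtColor(f,cv2.COLOR_RGB2HSV);c=get_calibration("top")
a=np.radians(3.0);mx,my,z=497.7,-170.1,149.5
P=[(mx+x*np.cos(a)-y*np.sin(a),my+x*np.sin(a)+y*np.cos(a),z) for x,y in((23,98),(-23,98),(23,-98),(-23,-98))];print(proj(c,P).ravel())
P=[(mx+x*np.cos(a)-y*np.sin(a),my+x*np.sin(a)+y*np.cos(a),z) for x,y in((0,78),(0,-78))];print("eyes",proj(c,P).ravel())
m=((hsv[...,1]<70)&(hsv[...,2]>90)).astype(np.uint8);m[:215]=0;m[330:]=0;m[:,:350]=0
n,l,st,ce=cv2.connectedComponentsWithStats(m)
for i in range(1,n):
    if st[i,4]>30: print(st[i],ce[i])
for r in (255,260,265): print(r,''.join(str(v) for v in m[r,355:490]))
E
```

```text
[379.08 258.16 380.23 281.32 476.95 253.77 478.32 276.89]
eyes [389.67 269.28 467.65 265.77]
[ 510  250   40   80 1139] [531.21 288.87]
[ 444  255   91   75 4209] [487.19 291.88]
[378 257   9  25 112] [381.03 269.84]
[392 258  31  22 521] [406.52 268.04]
255 000000000000000000000000000000000000000000000000000000000000000000000000000000000000000000000000000000000000000000000000000000000000000
260 000000000000000000000001111100000000000111111111110111111111010000000000000000000000000001011111111111100011111111111111111111111111111
265 000000000000000000000000001110000000000111111111111111111111111010100000000000000000000000111111111111111011111111111111111111111111111
```

Call:
drive_tool(
  commands=[
    [15,1,0,0,0,0],
    [35,2,0,0,0,0],
    [35,2,0,0,0,0],
    [35,2,0,0,0,0],
    [35,2,0,0,0,0],
  ],
)

```text
clock: 25.75
ee_pos: [498.9, -13.2, 151.9]
eef_rot: [[-0.047, 0.999, 0.0], [0.999, 0.047, -0.0], [-0.0, 0.0, -1.0]]
wrist_force: [0.5, 0.4, -2.6]
gripper_width: 0.519
gripper_force: 62.3
```

Call:
drive_tool(
  commands=[
    [35,2,0,0,0,0],
    [35,1,0,0,0,0],
    [30,1,0,0,0,0],
    [18,0,0,0,0,0],
    [7,0,0,0,0,0],
  ],
)

```text
clock: 26.17
ee_pos: [496.5, 113.8, 152.0]
eef_rot: [[-0.052, 0.999, 0.001], [0.999, 0.052, 0.001], [0.001, 0.001, -1.0]]
wrist_force: [1.0, -0.4, -2.4]
gripper_width: 0.514
gripper_force: 62.3
```

Call:
drive_tool(
  commands=[
    [0,0,0,0,0,0],
    [0,0,0,0,0,0],
    [0,0,0,0,0,0],
    [0,0,0,0,0,0],
  ],
)

```text
clock: 26.5
ee_pos: [497.0, 108.9, 151.7]
eef_rot: [[-0.048, 0.999, -0.0], [0.999, 0.048, -0.001], [-0.001, -0.0, -1.0]]
wrist_force: [-0.1, -0.2, -2.4]
gripper_width: 0.519
gripper_force: 62.3
```

```bash
python3 - <<'E'
from h import *
delta(496,110.6,130,92.87)
E
```

```text
t 26.5 pos [497.05 108.92 151.66] yaw 92.72942812490317 tz [-0. -0. -1.] F [-0.1  -0.17 -2.37] w 44.304320894380204 gf 62.329591512680054 j7 -36.85081961265258
tool delta [ 1.74 -0.96 21.66] az -0.140571875096839
```

Call:
drive_tool(
  commands=[
    [1.7,-1,8,0,0,0],
    [0,0,8,0,0,0],
    [0,0,5,0,0,0],
    [0,0,0,0,0,0],
    [0,0,0,0,0,0],
  ],
)

```text
clock: 26.92
ee_pos: [495.6, 112.0, 130.2]
eef_rot: [[-0.05, 0.999, -0.001], [0.999, 0.05, -0.0], [-0.0, -0.001, -1.0]]
wrist_force: [-0.0, -0.1, -1.8]
gripper_width: 0.52
gripper_force: 62.3
```

Call:
drive_tool(
  commands=[
    [0,0,2,0,0,0],
    [0,0,2,0,0,0],
    [0,0,2,0,0,0],
    [0,0,2,0,0,0],
    [0,0,0,0,0,0],
  ],
)

```text
clock: 27.33
ee_pos: [495.7, 112.0, 122.4]
eef_rot: [[-0.05, 0.999, -0.0], [0.999, 0.05, -0.0], [-0.0, -0.0, -1.0]]
wrist_force: [-0.6, 0.4, -2.6]
gripper_width: 0.52
gripper_force: 62.3
```

```bash
python3 - <<'E'
from h import *
delta(496,110.6,85,92.87)
E
```

```text
t 27.3333 pos [495.7  111.99 122.39] yaw 92.86586491154448 tz [-0. -0. -1.] F [-0.65  0.4  -2.59] w 44.41989535639871 gf 62.328962087631226 j7 -39.08765569805534
tool delta [-1.4   0.24 37.39] az -0.004135088455527125
```

Call:
drive_tool(
  commands=[
    [-1,0,2,0,0,0],
    [0,0,3,0,0,0],
    [0,0,3,0,0,0],
    [0,0,3,0,0,0],
    [0,0,3,0,0,0],
  ],
)

```text
clock: 27.75
ee_pos: [495.8, 111.1, 108.3]
eef_rot: [[-0.05, 0.999, -0.0], [0.999, 0.05, 0.0], [0.0, -0.0, -1.0]]
wrist_force: [-0.7, 0.1, -2.2]
gripper_width: 0.52
gripper_force: 62.3
```

Call:
drive_tool(
  commands=[
    [0,0,3,0,0,0],
    [0,0,3,0,0,0],
    [0,0,3,0,0,0],
    [0,0,3,0,0,0],
    [0,0,3,0,0,0],
  ],
)

```text
clock: 28.17
ee_pos: [495.9, 111.1, 93.4]
eef_rot: [[-0.05, 0.999, -0.0], [0.999, 0.05, 0.0], [0.0, -0.0, -1.0]]
wrist_force: [0.0, -1.2, -3.3]
gripper_width: 0.517
gripper_force: 62.3
```

Call:
drive_tool(
  commands=[
    [0,0,2,0,0,0],
    [0,0,2,0,0,0],
    [0,0,1,0,0,0],
    [0,0,1,0,0,0],
    [0,0,0,0,0,0],
  ],
)

```text
clock: 28.58
ee_pos: [495.8, 111.1, 87.6]
eef_rot: [[-0.05, 0.999, -0.0], [0.999, 0.05, 0.0], [0.0, -0.0, -1.0]]
wrist_force: [-0.0, -0.1, -3.0]
gripper_width: 0.521
gripper_force: 62.3
```

```bash
python3 - <<'E'
from h import *
delta(496,110.6,85,92.87)
E
```

```text
t 28.5833 pos [495.85 111.07  87.6 ] yaw 92.8725404593509 tz [-0.  0. -1.] F [-0.01 -0.11 -3.02] w 44.489144319505996 gf 62.330424785614014 j7 -41.427819142585875
tool delta [-0.48  0.13  2.6 ] az 0.00254045935089664
```

Call:
drive_tool(
  commands=[
    [0,0,1,0,0,0],
    [0,0,1,0,0,0],
    [0,0,0,0,0,0],
  ],
)

```text
clock: 28.83
ee_pos: [495.8, 111.0, 85.6]
eef_rot: [[-0.05, 0.999, -0.0], [0.999, 0.05, 0.0], [0.0, -0.0, -1.0]]
wrist_force: [-0.1, 0.4, -2.2]
gripper_width: 0.517
gripper_force: 62.3
```

Call:
drive_tool(
  commands=[
    [0,0,0.7,0,0,0],
    [0,0,0.7,0,0,0],
    [0,0,0,0,0,0],
  ],
)

```text
clock: 29.08
ee_pos: [496.0, 111.1, 84.9]
eef_rot: [[-0.05, 0.999, 0.001], [0.999, 0.05, -0.0], [-0.0, 0.001, -1.0]]
wrist_force: [-3.2, -0.5, 14.7]
gripper_width: 0.515
gripper_force: 64.2
```

Call:
drive_tool(
  commands=[
    [0,0,0,0,0,0],
    [0,0,0,0,0,0],
    [0,0,0,0,0,0],
    [0,0,0,0,0,0],
  ],
  gripper=54,
)

```text
clock: 29.42
ee_pos: [495.9, 111.1, 84.3]
eef_rot: [[-0.05, 0.999, 0.0], [0.999, 0.05, 0.0], [0.0, 0.0, -1.0]]
wrist_force: [0.7, 0.6, 0.3]
gripper_width: 0.632
gripper_force: 0.0
```

Call:
drive_tool(
  commands=[
    [0,0,-5,0,0,0],
    [0,0,-10,0,0,0],
    [0,0,-30,0,0,0],
    [0,0,-30,0,0,0],
    [0,0,-30,0,0,0],
  ],
)

```text
clock: 29.83
ee_pos: [495.5, 111.3, 191.3]
eef_rot: [[-0.051, 0.999, -0.0], [0.999, 0.051, 0.0], [0.0, -0.0, -1.0]]
wrist_force: [-0.4, -0.9, 0.3]
gripper_width: 0.632
gripper_force: 0.0
```

Call:
drive_tool(
  commands=[
    [-30,0,0,0,0,0],
    [-40,0,0,0,0,0],
    [-40,0,0,0,0,0],
    [-40,0,0,0,0,0],
    [-40,0,0,0,0,0],
  ],
)

```text
clock: 30.25
ee_pos: [505.2, -80.5, 190.4]
eef_rot: [[-0.05, 0.999, 0.001], [0.999, 0.05, -0.0], [-0.0, 0.001, -1.0]]
wrist_force: [0.7, -0.8, 0.9]
gripper_width: 0.632
gripper_force: 0.0
```

Call:
drive_tool(
  commands=[
    [-40,0,0,0,0,0],
    [-30,0,0,0,0,0],
    [0,0,0,0,0,0],
    [0,0,0,0,0,0],
  ],
)

```text
clock: 30.58
ee_pos: [508.7, -150.2, 190.0]
eef_rot: [[-0.047, 0.999, 0.0], [0.999, 0.047, -0.0], [-0.0, 0.0, -1.0]]
wrist_force: [-0.1, 1.0, 0.1]
gripper_width: 0.634
gripper_force: 0.0
```

```bash
python3 - <<'E'
from h import *
import cv2
delta(496,110.6,85,92.87)
f=grab_frame("top");hsv=cv2.cvtColor(f,cv2.COLOR_RGB2HSV);c=get_calibration("top")
a=np.radians(2.87);mx,my=496,110.6
W=lambda x,y,z:(mx+x*np.cos(a)-y*np.sin(a),my+x*np.sin(a)+y*np.cos(a),z)
print("bar z82",proj(c,[W(23,98,82),W(-23,98,82),W(23,-98,82),W(-23,-98,82)]).ravel())
print("if z94",proj(c,[W(23,98,94),W(23,-98,94)]).ravel())
cv2.imwrite("pics/fin.png",cv2.resize(f[190:302,212:372,::-1],None,fx=5,fy=5,interpolation=cv2.INTER_CUBIC))
cv2.imwrite("pics/fins.png",grab_frame("side")[:,:,::-1])
for r in range(240,292,4): print(r,' '.join(str(v) for v in f[r,238:256,0]),'|',' '.join(str(v) for v in f[r,322:344,0]))
g0=cv2.imread("pics/top0.png")[:,:,2].astype(int)
d=abs(f[...,0].astype(int)-g0)>40
for n,(r0,r1,c0,c1) in dict(orth=(140,212,80,245),cal=(100,195,300,345),rack=(112,205,395,455)).items(): print(n,d[r0:r1,c0:c1].sum())
E
```

```text
t 30.5833 pos [ 508.67 -150.23  189.97] yaw 92.68688237079122 tz [ 0. -0. -1.] F [-0.13  1.    0.13] w 54.11944920777749 gf 0.0 j7 -4.220638546245829
tool delta [261.14  -0.46 104.96] az -0.18311762920878039
bar z82 [243.84 256.1  244.57 277.81 335.79 252.2  336.72 273.87]
if z94 [242.92 256.39 335.92 252.44]
240 152 152 152 152 152 153 152 153 152 151 152 152 152 153 158 156 157 180 | 200 150 121 155 199 210 187 164 157 155 156 157 157 157 158 159 159 159 158 159 158 158
244 153 154 153 152 154 152 153 153 152 153 153 154 154 166 196 209 193 138 | 157 112 111 150 198 211 190 166 156 154 155 154 154 153 153 153 152 153 152 150 151 150
248 155 156 155 154 155 154 153 153 154 153 153 154 154 163 188 205 198 144 | 191 143 113 140 192 210 192 162 154 159 161 159 161 160 161 163 163 166 166 166 166 165
252 164 164 164 165 165 165 165 166 167 166 166 166 167 173 192 205 199 158 | 156 132 120 138 187 206 186 148 131 136 150 157 157 157 159 159 161 160 158 159 159 158
256 159 156 156 157 160 170 179 180 176 175 176 177 179 178 180 182 185 187 | 204 197 177 171 191 200 192 184 196 205 206 205
[... 687 characters left out ...]
 144 142 143 143
276 150 149 150 151 151 159 182 196 197 196 196 195 194 191 191 192 195 200 | 217 205 160 121 120 153 170 173 154 143 145 146 145 146 144 142 142 141 142 140 142 141
280 143 143 143 143 143 143 142 142 142 141 142 141 141 142 144 154 166 165 | 218 209 164 121 125 175 208 207 169 144 142 142 144 144 143 144 145 144 144 145 144 146
284 148 150 151 149 150 149 149 148 149 150 149 149 149 149 155 177 202 200 | 147 144 128 101 106 160 202 208 181 160 154 154 154 153 155 154 155 156 155 154 155 154
288 151 154 153 152 154 153 153 155 153 154 154 153 154 154 156 172 198 199 | 207 208 207 206 202 194 204 208 190 169 163 162 161 161 162 162 162 162 162 163 161 161
orth 0
cal 0
rack 0
```

```bash
python3 -c "
from rig import *
print(finish_job())"
```

```text
the job is handed in; nothing more can be done
None
```

The job is handed in at about 31 s: all three flaps are upright, the bar is down in both notches with its eyes over the tabs, and the orthosis, caliper and hinge joints haven't moved. However, **it may fail on the 120 N wrist limit**, because a finger landed on the bar's edge during the first grasp attempt and the wrist force read 144.6 N; I also viewed 11 pictures, one over the limit of 10.

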